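Uncover the filter plate and show its label

ROBOT

A 6-joint arm with a two-finger parallel gripper is mounted at the origin on a cart in front of the work surface, level with it; the furniture and walls round the work are solid. World frame = base frame: x ahead of the robot, y to its left, z up, the work surface at z = 0. Lengths are in m, angles in rad, forces in N, time in s.
With the tool pointing down it reaches from about 0.325 to 0.775 m from the base axis. Payload 5.5 kg.
Tool frame: the origin (TCP) lies at the very end of the fingers, on their centre line; the grasp point (between the pads) lies 19 mm behind it; z points along the fingers, y is the line along which they close (so a half turn about z gives the same grasp; the last joint's range is limited). The gripper opens to 85 mm and grips with 20 to 120 N. Pads are 22 mm wide; open, the fingers measure 114 mm over their backs; the gripper's body (76 mm by 85 mm) begins 54 mm behind the grasp point. The pads swing forward as they close: fully open they stand 13 mm farther back than shut.
Start: joints at [1.115, 0.091, 1.231, -0, 1.82, -0.057], TCP at [0.233, 0.553, 0.231] pointing down, gripper open.
Joint ranges: [-2.87, 2.87], [-0.86, 2.18], [0.17, 2.46], [-1.51, 4.65], [0.06, 2.69], [-2.65, 2.65]. Speed limits (rad/s): [2.57, 2.57, 3.01, 3.14, 3.14, 3.14].

INTERFACE

Orientations are given as a unit quaternion [w, x, y, z].
In Python, from rig import env, ungrasp, close, planner, vision, close_job gives the robot as it stands. Calls block until the motion is done:
- env.move_to(position, orientation): joint-space move of the TCP to a pose.
- env.move_l(position, vel=0.15, rot=None, force_limit=None): straight line of the TCP; rot=None keeps the orientation; vel is the mean speed in m/s. With force_limit (N) it stops when the force on the tool has changed by that much, and returns True; else False.
- env.move_joints(angles): joint-space move.
- ungrasp() and close(grip_force=None): open the fingers fully, or close them until they stop; grip_force is the grip in N (None keeps the last).
- env.hold(seconds).
- planner.inverse_kinematics(position, orientation): joint angles nearest the present ones, or None.
- env.get_state(): the state.
- vision.grab_frame(name): name is "side" or "top" or "wrist"; returns (picture, depth): 384x512x3 uint8, red, green, blue; 384x512 float32, m along the optical axis (not along the pixel's ray), 0 where there is no reading.
- vision.camera_info(name): a dict with "fx", "fy", "cx", "cy" (pixels), "dist_coeffs" ([k1, k2, p1, p2, k3] as OpenCV has them; the pictures are not rectified), "R" (3x3) and "t" (3): a world point X has camera coordinates R X + t; the wrist camera has in their place "hand_eye" (4x4, takes a point from camera to tool coordinates, whose origin is the TCP and whose axes are the flange's). Camera axes: x right, y down, z forward; pixel columns grow to the right and rows downward; lengths in m; the calibration is good to about 2 mm. A picture is of the moment at which its call begins: read the wrist's pose just before it. camera_info takes no time and is no camera call.
A pose or a line that the arm cannot do raises env.PlanningError and nothing moves.
- close_job(): hands the job in; it is judged then, once.
The state is a dict: "clock": time; "joints": joint angles; "joint_vel": joint speeds; "joint_torque": joint torques, N m; "position": TCP position; "eef_rot": TCP orientation; "wrist_force": force on the tool from outside, world axes, zero at the start; "moment": the same for the moment, N m; "width": finger opening in m; "finger_force": force on a finger pad.
Only numpy, scipy, OpenCV 4.12 (cv2) and the standard library are available. Lean on these libraries where they do the work, as an engineer would, in place of code of your own. Each camera call takes 0.05 s, during which the arm holds its last target. There are 200 camera calls.

TASK

Lift the clear cover off the plate stand by its knob and set it aside, upright on the bare bench. Then take the glass filter plate out of the stand with the fingers on its clear part only (the frosted end, the end with the small corner notch, must stay untouched), and finish while holding it in the air, at least 16 cm up over the middle of the notebook, tipped so that the label face looks upward at 45 degrees or flatter; keep holding it, do not put it down. Put the cover down rather than dropping it, and leave the other things on the bench where they are.

Things in the scene. Friction and masses are not known exactly. Their poses are not given: they have to be found in the camera images.
- stand: Fixed dark grey round stand, 140 mm across, foot 10 mm thick, low lip (to 14 mm) round the cover with 2 mm play. Two rails, 70 mm long, tops 28 mm above the bench, leave a slot 9.6 mm wide along its x axis through the centre. Origin: centre of underside; any yaw. The bench within 0.09 m of the spot 0.20 m to the robot's right (world -y) of the origin is bare.
- cover: Loose clear plastic cover over the plate, 128 mm across, 62 mm high without the knob, open underneath, wall 4 mm, 0.16 kg; it rests on the stand's foot, its underside 10 mm above the bench. Origin: centre of the open underside; z up.
- cover_knob (a point): Place to grip the cover's grey round knob: on its axis, 85 mm above the cover's underside. The knob's head is 28 mm across and spans 74 to 96 mm above the underside (thinner neck below, 18 mm); the cover's roof lies at 62 mm.
- plate: Loose glass plate 100 x 50 x 8 mm, 0.09 kg, on a long edge in the slot (lower edge 10 mm, top 60 mm above the bench). Origin: middle of lower edge. x: to the frosted end; z: up the 50 mm width; y: out of the label face. x = -50 to 22 mm is clear, 22 to 50 frosted. Grip the clear part across the 8 mm, finger middle at x below 10 mm.
- plate_centre (a point): The middle of the plate: 25 mm above plate's origin along the plate's z; same axes.
- plate_notch (a point): The plate's only notched corner, at the frosted end, at the top as it stands: square notch 8 x 8 mm at plate x = 42 to 50, z = 42 to 50 mm; this point is the notch's inner corner (x 42, z 42). The paper label is on one face of the frosted end only: looking at the label face with the notch at the top, the notch is at the left.
- lab_book: Closed dark blue notebook lying flat, fixed, 237 (its x) x 148 (its y) x 17 mm high. Origin: centre of the underside. The space above it is free.
- beaker: Small clear glass beaker, 44 mm across, 55 mm high; bystander, leave alone. Origin: centre of the underside.
- marker: Black-capped marker lying flat, 138 mm long, 18 mm thick; bystander. Origin: centre of the underside.
- waste_pot: Sample pot with screw lid, 48 mm across, 60 mm high; bystander. Origin: centre of the underside.
- pen: Ball pen lying flat, 142 mm long, 11 mm thick; bystander. Origin: centre of the underside.
- timer: White bench timer, 35 x 68 x 65 mm high; bystander. Origin: centre of the underside.
There are look-alikes about, which are no part of the job. Several things look just like the stand: the one meant starts farthest to the robot's left.

How it is judged:
On the way, in this order (a step that is already met when the one before it is completed fails the run):
1. the cover stands released and upright on the bench, off the stand (height (world z) of cover below 0.006 m and angle between cover's own z axis and vertical below 0.08 rad and horizontal distance between cover and stand above 0.13 m and contact force between the fingers and cover below 0.1 N and linear speed of cover below 0.02 m/s), for 0.2 s.
2. the plate is lifted out of the stand in the fingers (height (world z) of plate_centre above 0.09 m and contact force between the fingers and plate above 0.5 N), for 0.2 s.
At the end, for the whole second after the job is handed in: The plate is held still by its clear part, its middle over 150 mm up and within 80 mm (from above) of the notebook's centre, the label face's normal within 0.95 rad of straight up; the cover stands upright, released, on the bench, over 130 mm from the stand, centre to centre (all of step 1 and height (world z) of plate_centre above 0.15 m and horizontal distance between plate_centre and lab_book below 0.08 m and angle between plate's own y axis and vertical below 0.95 rad and contact force between the fingers and plate above 0.5 N and x of the grasp point in the frame of plate below 0.014 m and linear speed of plate below 0.03 m/s and angular speed of plate below 0.3 rad/s); the arm keeps its last pose, push and grip.
It fails at once if a bystander (beaker, marker, pot, pen or timer) is moved more than 30 mm (distance of any of beaker, marker, waste_pot, pen, timer from where it was at the start of the episode above 0.03 m).
It fails at once if the fingers take the plate by its frosted end (contact force between the fingers and plate above 0.5 N and x of the grasp point in the frame of plate above 0.016 m).
It fails at once if the cover is let go more than 20 mm above the bench (height (world z) of cover above 0.02 m and contact force between the fingers and cover below 0.05 N).
It fails at once if the plate is dropped (height (world z) of plate_centre above 0.08 m and contact force between the fingers and plate below 0.05 N).
It also fails if it takes over 48 s, if anything falls off the work surface, if the arm or the gripper's body presses on something with over 40 N, if the wrist force passes 120 N, or if a joint passes its speed limit or range.

## Working session

There is one attempt and no reset: what is moved stays moved. The work goes in short steps, each a Python script; the robot and the scene stay as the last script left them, time stands still between calls to the robot, and variables do not carry over. Pictures are saved under pics/ and viewed, at most 10 in all, crops included, and the job is handed in when it is done.

```bash
mkdir -p pics; ls; cat > h.py <<'E'
import numpy as np, cv2
from scipy.spatial.transform import Rotation as Ro
from rig import env, ungrasp, close, planner, vision, close_job
def cam(name):
    i=vision.camera_info(name)
    K=np.array([[i['fx'],0,i['cx']],[0,i['fy'],i['cy']],[0,0,1.]]); D=np.array(i['dist_coeffs'],float)
    if 'hand_eye' in i:
        s=env.get_state(); T=np.eye(4); q=s['eef_rot']
        T[:3,:3]=Ro.from_quat([q[1],q[2],q[3],q[0]]).as_matrix(); T[:3,3]=s['position']
        T=T@np.array(i['hand_eye']); R=T[:3,:3].T; t=-R@T[:3,3]
    else: R=np.array(i['R']); t=np.array(i['t']).ravel()
    return K,D,R,t
def ray(c,uv):
    K,D,R,t=c
    n=cv2.undistortPoints(np.array(uv,float).reshape(-1,1,2),K,D).reshape(-1,2)
    d=np.c_[n,np.ones(len(n))]@R
    return -R.T@t,d
def onplane(c,uv,z):
    o,d=ray(c,uv); return o+d*((z-o[2])/d[:,2])[:,None]
def proj(c,X):
    K,D,R,t=c; return cv2.projectPoints(np.array(X,float).reshape(-1,3),cv2.Rodrigues(R)[0],t,K,D)[0].reshape(-1,2)
def tri(c1,p1,c2,p2):
    A=[];b=[]
    for c,p in((c1,p1),(c2,p2)):
        o,d=ray(c,[p]); d=d[0]/np.linalg.norm(d[0]); P=np.eye(3)-np.outer(d,d); A.append(P); b.append(P@o)
    return np.linalg.lstsq(np.vstack(A),np.hstack(b),rcond=None)[0]
def grab(name,fn=None):
    c=cam(name); im,de=vision.grab_frame(name)
    if fn: cv2.imwrite('pics/'+fn,im[...,::-1]); np.savez('pics/'+fn[:-4],im=im,de=de)
    return c,im,de
def q(x,z):
    "quat wxyz with tool x,z axes"
    z=np.array(z,float)/np.linalg.norm(z); x=np.array(x,float); x=x-z*(x@z); x/=np.linalg.norm(x)
    a=Ro.from_matrix(np.c_[x,np.cross(z,x),z]).as_quat(); return [a[3],a[0],a[1],a[2]]
E
python3 - <<'E'
from h import *
for n in('top','side'):
    c,im,de=grab(n,n+'0.png'); print(n,-c[2].T@c[3],c[2][2],c[0][0,0])
s=env.get_state();print({k:s[k] for k in('clock','position','eef_rot','width')})
a=[cv2.imread(f'pics/{n}0.png') for n in('top','side')]
E
```

```text
pics
top [ 0.25878008 -0.07947343  1.63055211] [ 0.19469068  0.01635663 -0.9807283 ] 472.7765487150913
side [ 0.10873225 -0.90669696  0.50358009] [ 0.4301847   0.80684583 -0.40489619] 367.1736578070547
{'clock': 0.1, 'position': array([0.23285484, 0.55267878, 0.23023042]), 'eef_rot': array([-2.37667738e-04,  1.98066666e-01,  9.80188116e-01, -8.93036074e-04]), 'width': 0.08581888828826997}
```

View pics/top0.png

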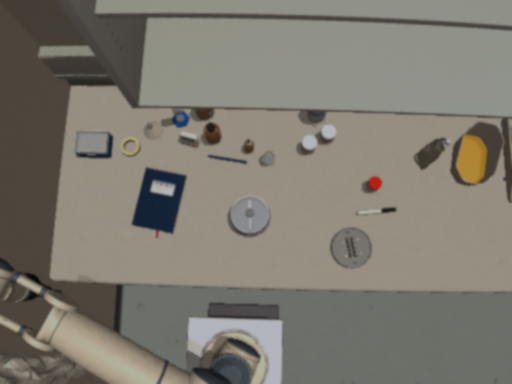

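View pics/side0.png

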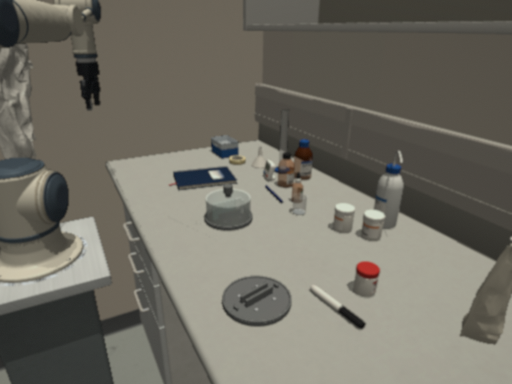

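The only two candidates for the stand are the covered one (top 250,215; side 228,207) and an empty one (top 351,247; side 257,299). The covered one is farther left, so I choose it. The notebook is at top (160,200). I'll measure these and check the choice with a close wrist view.

```bash
python3 - <<'E'
from h import *
ct,cs=cam('top'),cam('side')
k=tri(ct,(250,213),cs,(228,189)); print('knob',k, proj(ct,[k]),proj(cs,[k]))
im=np.load('pics/top0.npz')['im'].astype(int)
print('stand2',onplane(ct,[(351,247)],.01))
g=cv2.cvtColor(im.astype(np.uint8),cv2.COLOR_RGB2HSV)
m=((g[...,2]<70)&(g[...,0]>95)&(g[...,0]<130)).astype(np.uint8); m[:, :125]=0;m[:160]=0;m[240:]=0;m[:,195:]=0
m=cv2.morphologyEx(m,cv2.MORPH_CLOSE,np.ones((15,15)))
cn=max(cv2.findContours(m,0,2)[0],key=cv2.contourArea); r=cv2.minAreaRect(cn); print(r)
b=onplane(ct,cv2.boxPoints(r),.017); print(b, b.mean(0), np.linalg.norm(b-np.roll(b,1,0),axis=1))
z=.30; p=k.copy(); 
env.move_to([p[0]-.06,p[1],.34],q([0,1,0],[0,0,-1]) if 0 else env.get_state()['eef_rot'])
c,im,de=grab('wrist','w0.png'); s=env.get_state(); print(s['clock'],s['joints'],-c[2].T@c[3],c[2][2],proj(c,[k]))
print(vision.camera_info('wrist')['hand_eye'])
E
```

```text
knob [ 0.49740717 -0.04074757  0.09513607] [[250.16872618 212.58771541]] [[227.48550714 189.08574799]]
stand2 [[ 0.40008292 -0.38808207  0.01      ]]
((158.65771484375, 200.0375518798828), (40.579917907714844, 58.69264221191406), 13.392498016357422)
[[0.45833226 0.37024721 0.017     ]
 [0.66361729 0.337268   0.017     ]
 [0.63277844 0.19386905 0.017     ]
 [0.42997479 0.22964698 0.017     ]] [0.5461757  0.28275781 0.017     ] [0.14343142 0.20791722 0.14667752 0.20593537]
2.425 [-1.67656749e-01 -2.82090795e-01  1.38505058e+00 -1.83482813e-03
  2.03959686e+00 -1.34168706e+00] [ 0.36480294 -0.0091329   0.48205287] [ 0.28397698 -0.12062922 -0.95121273] [[278.34399898 190.75162726]]
[[-1.60304848e-03 -9.51027203e-01 -3.09103041e-01  7.91712975e-02]
 [ 9.99998242e-01 -1.82518957e-03  4.29498427e-04  1.94998746e-04]
 [-9.72636334e-04 -3.09101809e-01  9.51028457e-01 -1.42245153e-01]
 [ 0.00000000e+00  0.00000000e+00  0.00000000e+00  1.00000000e+00]]
```

View pics/w0.png

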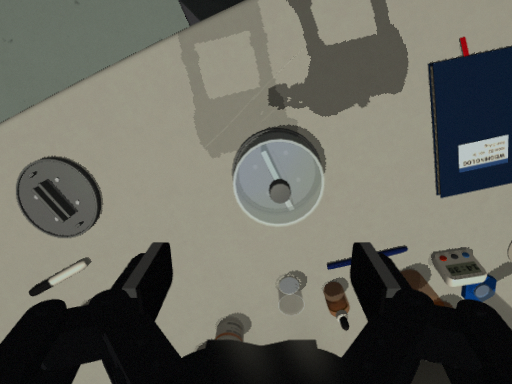

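The close view shows the chosen stand with its clear cover at (280,185), the knob at (280,191) and a plate inside. The other stand at (60,196) is empty. My prediction was (278,191), so I'll go for the knob.

```bash
python3 - <<'E'
from h import *
c=cam('wrist'); k=onplane(c,[(280,191)],.098)[0]; print(k)
env.move_to([k[0],k[1],.19],q([1,0,0],[0,0,-1]))
c,im,de=grab('wrist','w1.png'); print(proj(c,[[k[0],k[1],.106]]))
s=env.get_state(); print(s['joints'],s['position'],s['clock'])
E
```

```text
[ 0.49760354 -0.03863852  0.098     ]
[[261.61374345 191.70720271]]
[-1.45587722e-01 -1.86018038e-01  1.57170193e+00  1.15078083e-06
  1.75557010e+00  1.42476001e+00] [ 0.49766172 -0.03860579  0.19022344] 4.825
```

View pics/w1.png

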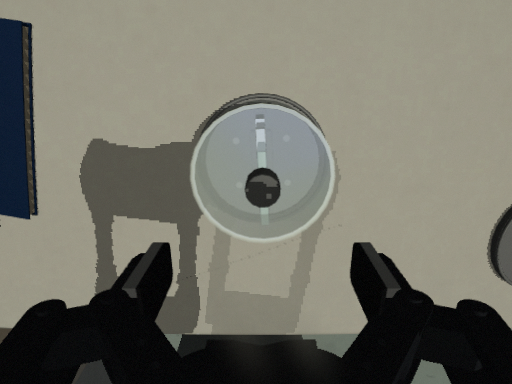

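The knob's top is at (263,188), about 2 mm from the prediction. The plate runs nearly along world x.

```bash
python3 - <<'E'
from h import *
c=cam('wrist'); k=onplane(c,[(263,188)],.106)[0]; print(k)
R=lambda:{a:np.round(env.get_state()[a],4) for a in('clock','position','width','finger_force','wrist_force')}
env.move_l([k[0],k[1],.079],vel=.12); close(40); print(R())
w=env.get_state()['width']
assert .02<w<.034,w
env.move_l([k[0],k[1],.20],vel=.15); print(R())
env.move_l([k[0],k[1]-.2,.20],vel=.15)
env.move_l([k[0],k[1]-.2,.075],vel=.12)
print(env.move_l([k[0],k[1]-.2,.062],vel=.02,force_limit=5),R())
ungrasp(); print(R())
env.move_l([k[0],k[1]-.2,.2],vel=.2)
env.move_to([k[0]-.04,k[1],.24],q([1,0,0],[0,0,-1]))
c,im,de=grab('wrist','w2.png'); print(R())
np.save('k.npy',k)
E
```

```text
[ 0.50058585 -0.03969548  0.106     ]
{'clock': np.float64(6.475), 'position': array([ 0.5008, -0.0397,  0.0794]), 'width': np.float64(0.0266), 'finger_force': np.float64(39.6969), 'wrist_force': array([-0.5033,  0.8891,  1.9467])}
{'clock': np.float64(7.4333), 'position': array([ 0.5001, -0.0396,  0.1985]), 'width': np.float64(0.0265), 'finger_force': np.float64(39.4653), 'wrist_force': array([ 0.163 ,  0.43  , -2.3156])}
True {'clock': np.float64(10.525), 'position': array([ 0.501 , -0.24  ,  0.0694]), 'width': np.float64(0.0263), 'finger_force': np.float64(39.9726), 'wrist_force': array([0.055 , 0.4519, 5.0154])}
{'clock': np.float64(11.1333), 'position': array([ 0.5002, -0.2395,  0.0679]), 'width': np.float64(0.0854), 'finger_force': np.float64(0.0), 'wrist_force': array([0.0139, 0.6665, 0.3943])}
{'clock': np.float64(12.8333), 'position': array([ 0.4606, -0.0407,  0.2388]), 'width': np.float64(0.086), 'finger_force': np.float64(0.0), 'wrist_force': array([-0.0842, -0.1014, -0.028 ])}
```

View pics/w2.png

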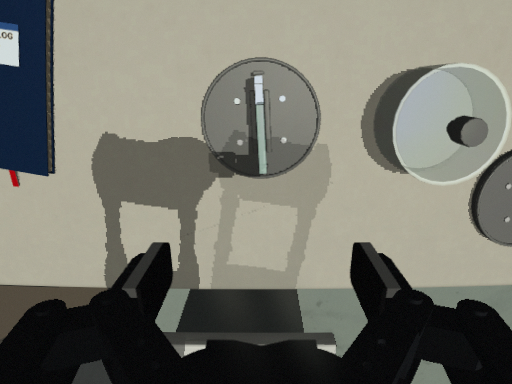

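The cover stands upright at (455,125) on the bare bench. The plate is in the stand, and its whiter frosted end appears to be at the far end (258,85). I'll zoom in to confirm the notch and get the plate axis.

```bash
python3 - <<'E'
from h import *
c=cam('wrist'); im=cv2.imread('pics/w2.png')
cv2.imwrite('pics/z2.png',cv2.resize(im[55:185,200:325],None,fx=4.5,fy=4.5,interpolation=cv2.INTER_CUBIC))
K=c[0]
# notebook right edge from w1 pose
p=np.array([0.49766172,-0.03860579,0.19022344]); T=np.eye(4); Q=q([1,0,0],[0,0,-1]); T[:3,:3]=Ro.from_quat([Q[1],Q[2],Q[3],Q[0]]).as_matrix();T[:3,3]=p
T=T@np.array(vision.camera_info('wrist')['hand_eye']); R=T[:3,:3].T; c1=(K,c[1],R,-R@T[:3,3])
e=onplane(c1,[(36,215),(31,23)],.017); print(e,np.linalg.norm(e[0]-e[1]))
d=e[1]-e[0]; d/=np.linalg.norm(d); n=np.array([-d[1],d[0],0]); print('book centre',e.mean(0)+n*.074)
E
```

```text
[[0.43849096 0.21627601 0.017     ]
 [0.63557941 0.17958124 0.017     ]] 0.2004753438831686
book centre [0.55058006 0.27067845 0.017     ]
```

View pics/z2.png

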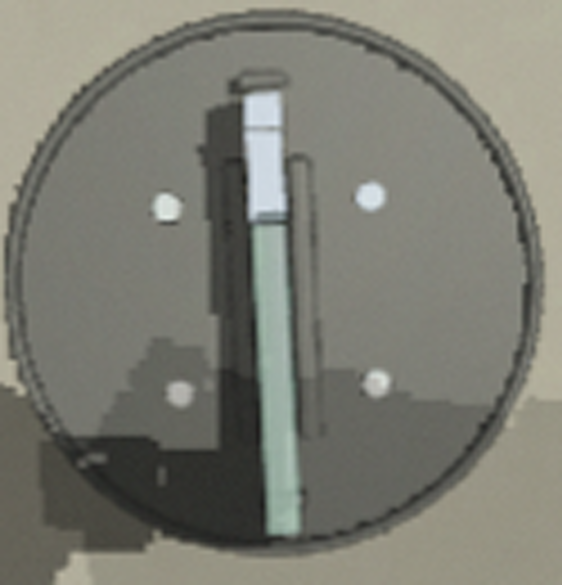

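The crop confirms it: the frosted end with the notch step is at the far (+x) end, crop (265,110). The clear part runs from crop (268,218) to (283,535), so the label face looks to +y.

```bash
python3 - <<'E'
from h import *
c=cam('wrist')
f=lambda u,v:(200+u/4.5-.4,55+v/4.5-.4)
P=onplane(c,[f(268,218),f(283.5,535)],.060); print(P,np.linalg.norm(P[0]-P[1]))
x=P[0]-P[1]; x/=np.linalg.norm(x); o=(P[0]-.022*x+P[1]+.05*x)/2; print('axis',x,'origin',o)
g=o-.010*x
env.move_to([g[0],g[1],.13],q(x,[0,0,-1]))
s=env.get_state();print(s['clock'],s['joints'])
c,im,de=grab('wrist','w3.png'); 
print(proj(c,[o+a*x+b*np.array([-x[1],x[0],0]) for a in(-.05,.022) for b in(-.004,.004)]))
cv2.imwrite('pics/z3.png',cv2.resize(im[130:384,150:370,::-1],None,fx=2.3,fy=2.3))
np.savez('plate',x=x,o=o)
# feasibility of final pose
for base in([1,0],[.9,.45],[.6,.8],[0,1.]):
  for sg in(1,-1):
    h=np.r_[base,0]/np.linalg.norm(base); th=np.radians(55); z=np.sin(th)*h-np.cos(th)*np.array([0,0,1])
    xx=np.cross(h,[0,0,1.]) # plate x = y×z at tilt0
    tx=xx
    pos=np.array([.55,.278,.22])
    print(base,planner.inverse_kinematics(pos,q(tx,z))); break
E
```

```text
[[ 0.5206986  -0.03858992  0.06      ]
 [ 0.44758225 -0.04193527  0.06      ]] 0.07319284362933223
axis [0.99895494 0.04570588 0.        ] origin [ 0.49812579 -0.03962271  0.06      ]
13.3583 [-1.53092943e-01 -2.03933815e-01  1.69354792e+00 -1.80361335e-04
  1.65345414e+00  1.37376506e+00]
[[265.83000146 246.77567987]
 [255.35807134 246.8019934 ]
 [265.98657786 154.32509721]
 [254.41557915 154.3615438 ]]
[1, 0] [ 0.71060289 -0.49130589  2.01467071 -0.72560762  0.93601933 -2.19883258]
[0.9, 0.45] None
[0.6, 0.8] [ 0.05401178 -0.49697755  2.01856066  0.8090913   1.05031337  2.06074598]
[0, 1.0] [-0.06383041 -0.01676119  1.6188565   0.95786373  1.60507933  1.50851621]
```

View pics/z3.png

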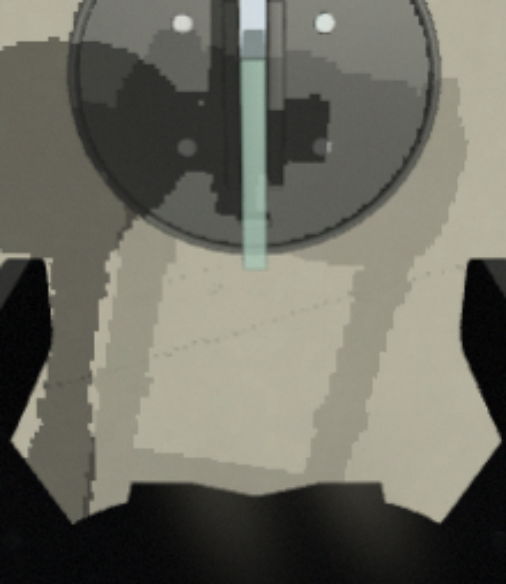

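The prediction matches to within 0.5 px: clear end at (261,247), frosted boundary at (260,155). I'll grasp and lift.

```bash
python3 - <<'E'
from h import *
d=np.load('plate.npz'); x,o=d['x'],d['o']; g=o-.010*x
R=lambda:{a:np.round(env.get_state()[a],4) for a in('clock','position','width','finger_force','wrist_force')}
print(env.move_l([g[0],g[1],.034],vel=.08,force_limit=10),R())
close(25); print(R())
w=env.get_state()['width']; wf=env.get_state()['wrist_force']
if .005<w<.011 and np.linalg.norm(wf)<20:
    close(90); print(R())
    print(env.move_l([g[0],g[1],.045],vel=.03,force_limit=25),R())
    c,im,de=grab('wrist','w4.png')
E
```

```text
False {'clock': np.float64(14.7583), 'position': array([ 0.4886, -0.0401,  0.0348]), 'width': np.float64(0.0852), 'finger_force': np.float64(0.0), 'wrist_force': array([ 0.105 ,  0.5743, -0.1298])}
{'clock': np.float64(15.4417), 'position': array([ 0.4882, -0.0401,  0.0341]), 'width': np.float64(0.0077), 'finger_force': np.float64(26.9278), 'wrist_force': array([-0.308 ,  0.1497, -0.4976])}
{'clock': np.float64(15.6583), 'position': array([ 0.4883, -0.0401,  0.0342]), 'width': np.float64(0.0064), 'finger_force': np.float64(88.4275), 'wrist_force': array([-0.2993, -0.2959,  1.968 ])}
False {'clock': np.float64(16.175), 'position': array([ 0.4882, -0.0401,  0.0451]), 'width': np.float64(0.0063), 'finger_force': np.float64(88.185), 'wrist_force': array([ 0.3353,  0.6513, -0.227 ])}
```

```bash
python3 - <<'E'
from h import *
d=np.load('plate.npz'); x,o=d['x'],d['o']; g=o-.010*x
R=lambda:{a:np.round(env.get_state()[a],4) for a in('clock','position','width','finger_force','wrist_force')}
env.move_l([g[0],g[1],.23],vel=.1); env.hold(.3); print(R())
h=np.array([0,1.,0])
def rot(th): th=np.radians(th); return q([1,0,0],np.sin(th)*h-np.cos(th)*np.array([0,0,1]))
env.move_l([.52,.12,.23],vel=.1,rot=rot(20)); print(R())
env.move_l([.54,.275,.23],vel=.08,rot=rot(57)); env.hold(.5); print(R())
c,im,de=grab('wrist','w5.png'); cs,i2,_=grab('side','s5.png'); ct,i3,_=grab('top','t5.png')
pp=proj(cs,[[.54,.275,.23]])[0]; print(pp)
u,v=pp.astype(int); a=cv2.resize(i2[max(v-70,0):v+80,u-80:u+80,::-1],(427,400))
b=cv2.resize(i3[130:250,90:280,::-1],(373,400))
cv2.imwrite('pics/m5.png',np.hstack([a,b[:, :373]]))
E
```

```text
{'clock': np.float64(18.525), 'position': array([ 0.4881, -0.0401,  0.2299]), 'width': np.float64(0.0062), 'finger_force': np.float64(88.1851), 'wrist_force': array([ 0.5286,  0.4182, -0.1873])}
{'clock': np.float64(20.3083), 'position': array([0.52  , 0.1198, 0.2301]), 'width': np.float64(0.0065), 'finger_force': np.float64(87.9139), 'wrist_force': array([ 0.063 , -0.7149,  0.3449])}
{'clock': np.float64(22.9083), 'position': array([0.54 , 0.275, 0.23 ]), 'width': np.float64(0.0061), 'finger_force': np.float64(87.9752), 'wrist_force': array([ 0.0881,  0.787 , -0.8068])}
[199.47899831 117.84616678]
```

View pics/m5.png

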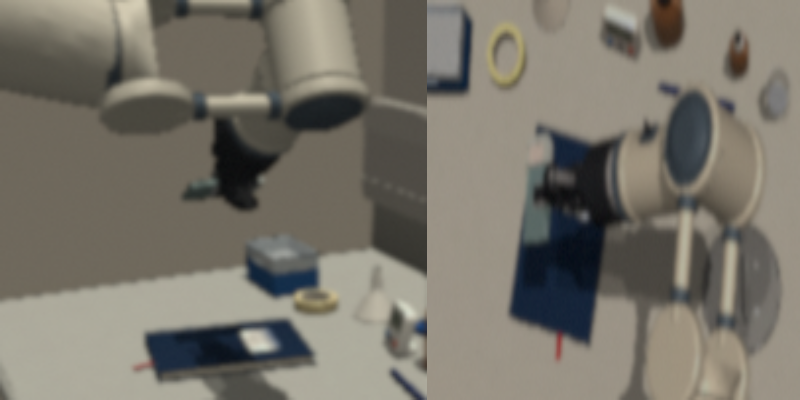

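View pics/w5.png

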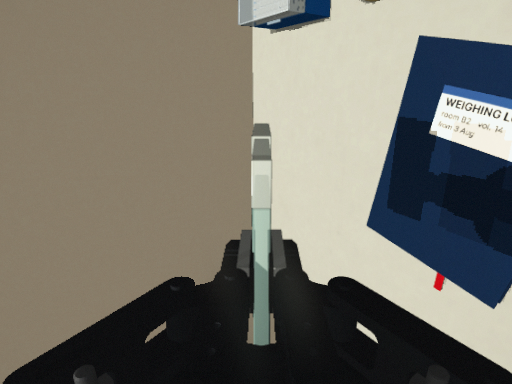

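The plate is held by the clear part: the pads are at wrist (260,250) and the frosted boundary at (261,208). The label faces up over the notebook, visible in the top crop at (540,150). The width and grip are steady, so I'm handing in.

```bash
python3 -c "
from h import *
print(close_job())"
```

```text
the job is handed in; nothing more can be done
None
```

The job is handed in, with no verdict returned: the cover is upright on the bare bench, and the plate is held by its clear part about 22 cm above the notebook, label face up at roughly 33° from horizontal.

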